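Load a tip refill through the spring gate of a refill magazine

ROBOT

A 6-joint arm with a two-finger parallel gripper is mounted at the origin on a cart in front of the work surface, level with it; the furniture and walls round the work are solid. World frame = base frame: x ahead of the robot, y to its left, z up, the work surface at z = 0. Lengths are in m, angles in rad, forces in N, time in s.
With the tool pointing down it reaches from about 0.375 to 0.925 m from the base axis. Payload 5.7 kg.
Tool frame: the origin (TCP) lies midway between the tips of the shut fingers; the grasp point (between the pads) lies ctrl.tcp_to_grasp behind it (ctrl.tcp_to_grasp is the distance from the TCP to the grasp point, in m); x points along the fingers, z is the direction in which the jaws open and shut, and the axes are right-handed (so a half turn about x gives the same grasp; the last joint's range is limited). The gripper opens to 88 mm and grips with 3 to 60 N. Pads are 20 mm wide; open, the fingers measure 115 mm over their backs; the gripper's body (75 mm by 178 mm) begins 61 mm behind the grasp point.
Start: joints at [1.183, 0.359, 1.51, -0, 1.272, -0.115], TCP at [0.162, 0.578, 0.223] pointing down, gripper open.
Joint ranges: [-2.97, 2.97], [-1.01, 2.36], [0.21, 2.38], [-0.96, 4.11], [0.2, 2.71], [-2.98, 2.98]. Speed limits (rad/s): [2.39, 2.39, 3.14, 3.14, 3.14, 3.14].

INTERFACE

Orientations are given as [roll, pitch, yaw] about the fixed x, y, z axes, in that order (R = Rz(yaw) Ry(pitch) Rx(roll)).
In Python, from station import ctrl gives the robot as it stands. The module is installed in compiled form; this text tells all that it offers. Calls block until the motion is done:
- ctrl.reach(position, orientation): joint-space move of the TCP to a pose.
- ctrl.servo_line(position, rotation=None, velocity=0.15, force_limit=None): straight line of the TCP; rotation=None keeps the orientation; velocity is the mean speed in m/s. With force_limit (N) it stops when the force on the tool has changed by that much, and returns True; else False.
- ctrl.goto_joints(angles): joint-space move.
- ctrl.grip(opening): opening from 0.0 (shut) to 1.0 (fully open); the grip force is fixed at half the most; returns when the fingers have stopped.
- ctrl.hold(seconds).
- ctrl.ik(position, orientation): joint angles nearest the present ones, or None.
- ctrl.grab_frame(name): name is "side" or "top"; returns a dict with "img" (400x640x3 uint8, blue, green, red), "z_map" (400x640 float32, m along the optical axis (not along the pixel's ray), 0 where there is no reading), "fx", "fy", "cx", "cy" (pixels), "dist_coeffs" ([k1, k2, p1, p2, k3] as OpenCV has them; the pictures are not rectified), "xyz" and "attitude" of the camera in the world. Camera axes: x right, y up, looking along -z (the intrinsics and any distortion apply to the point x, -y, -z); pixel columns grow to the right and rows downward; lengths in m; the calibration is good to about 2 mm. A picture is of the moment at which its call begins.
A pose or a line that the arm cannot do raises ctrl.PlanningError and nothing moves.
- ctrl.hand_in(): hands the job in, once; it reports no verdict.
Readings, each from a call of its own:
- ctrl.get_clock(): time.
- ctrl.get_joint_pos(): joint angles.
- ctrl.get_joint_vel(): joint speeds.
- ctrl.get_effort(): joint torques, N m.
- ctrl.get_position(): TCP position.
- ctrl.get_tool_rot(): TCP orientation.
- ctrl.get_contact_force(): force on the tool from outside, world axes, zero at the start.
- ctrl.get_wrist_torque(): the same for the moment, N m.
- ctrl.get_gripper_width(): opening from 0.0 (shut) to 1.0 (fully open).
Only numpy, scipy, OpenCV 4.12 (cv2) and the standard library are available. Lean on these libraries where they do the work, as an engineer would, in place of code of your own. Each camera call takes 0.05 s, during which the arm holds its last target.

TASK

Set the mint-green tip refill flat on the loading bed of the refill magazine, lengthwise, and let go of it. Then push it from behind through the orange spring gate and under the blue cover until it meets the sprung stop hidden inside and has pressed that stop in about half of its travel for a moment, never to its end and always gently (a push of 15 N is ample). Finally draw back so that both gate leaves swing fully shut behind the refill, and leave the things round about undisturbed.

Things in the scene. Friction and masses are not known exactly. Their poses are not given: they have to be found in the camera images.
- refill_center (a point): Centre (half-way up) of the mint-green tip refill, a rigid block 60 mm wide (its x axis), 115 mm long (its y axis), 30 mm high (z axis up), 0.06 to 0.13 kg. Its sides and ends slope inwards by 11 degrees towards the top, the broadest part being 2 to 3 mm above its underside: push it low down, within 10 mm of the bed. Either end may go first. Grasp it across its width.
- magazine: Fixed refill magazine on the worktop. Origin: underside of its base plate, under the middle of the gate; x = direction of insertion, y = left of it, z up. Grey base plate 410 x 120 mm (x -170 to +240 mm), 6 mm thick, slippery. From x = -170 to -62 mm it is an open loading bed without walls. Two white guides 22 mm high then funnel from 96 mm apart (x = -61) to 68 mm apart (x = -11).
- bed (a point): Point on the upper face of the loading bed (6 mm above the worktop), on the lane's centre line, 105 mm in front of the gate: a good place for the middle of the refill. Axes as the magazine's.
- gate (a point): Middle of the gate on the lane's floor (x = 0, z = 6 mm of the magazine), axes as the magazine's. Hinge posts 45 mm high, 79 mm clear between them. Behind them the lane is 99 mm wide up to x = 46 mm, then narrows to a 67 mm channel from x = 68 mm on; walls up to 42 mm high. It is open at the top up to x = 90 mm, so closed fingers up to 50 mm wide can follow the refill in.
- cover (a point): Middle of the front edge of the blue cover, on its top (x = 90 mm, z = 46 mm of the magazine). The cover spans x = 90 to 230 mm, underside 42 mm above the worktop; the refill passes under it, fingers must stay in front of it.
- leaf_left (a joint): Left orange gate leaf, 30 mm high, with a black roller at its tip 39 mm from an upright hinge at the left post; 0 = shut, 1.2 to 1.5 rad = open inwards (+x only). Sprung shut (0.03 N m, plus 0.03 per rad); pushing the refill through takes some 3 to 10 N. Open leaves reach to x = 43 mm and shut once the refill's rear is past that and the fingers are out. Back the fingers off 10 mm before lifting.
- leaf_right (a joint): Right orange gate leaf, the mirror image of leaf_left; same values.
- plunger (a joint): Sprung stop plate under the cover; its red rod shows at the magazine's far end. 0 = at rest, grows when pressed, bottoms at 0.012 m; half-way = 0.006. Takes 3.6 N to start, 0.9 N more per mm. Its depth differs every time and is not reported: the refill touches it when its rear is 48 to 67 mm past the gate: feel for it. On release it pushes the refill back to where it touched.
- dish: Bystander: petri dish 93 mm across, 15 mm high; origin under its centre.
- red_marker: Bystander: white marker with red cap, 131 mm long, 13 mm thick, lying; origin under its middle.
- blue_marker: Bystander: white marker with blue cap, 131 mm long, 13 mm thick, lying; origin under its middle.
- tweezers: Bystander: steel forceps 130 mm long, lying; origin under its middle.
- bottle: Bystander: white reagent bottle 47 mm across, 100 mm high; origin under its centre.

How it is judged:
On the way, in this order (a step that is already met when the one before it is completed fails the run):
1. the refill lies flat and lengthwise on the loading bed in front of the shut gate, let go (x of refill_center in the frame of magazine between -0.15 and -0.05 m and y of refill_center in the frame of magazine between -0.02 and 0.02 m and z of refill_center in the frame of magazine below 0.025 m and angle between refill_center's own z axis and vertical below 0.1 rad and angle between the y axis of refill_center and the x axis of magazine, either way round below 0.3 rad and contact force between refill and the fingers below 0.1 N), for 0.2 s.
2. the refill is through the gate and presses the sprung stop in by 3 mm or more (x of refill_center in the frame of magazine above 0.092 m and value of joint plunger above 0.003 m), for 0.2 s.
At the end, for the whole second after the job is handed in: The refill lies flat and at rest in the channel with its middle at least 90 mm beyond the gate and within 10 mm of the lane's centre line, and both gate leaves are shut behind it (within 0.08 rad) (x of refill_center in the frame of magazine above 0.09 m and y of refill_center in the frame of magazine between -0.01 and 0.01 m and z of refill_center in the frame of magazine below 0.026 m and angle between refill_center's own z axis and vertical below 0.1 rad and value of joint each of leaf_left, leaf_right below 0.08 rad and linear speed of refill below 0.01 m/s); the robot touches nothing.
It fails at once if the sprung stop is pressed in by more than 10.5 mm of its 12 mm (value of joint plunger above 0.0105 m).
It fails at once if the refill is forced against the magazine (contact forces on floor, guides and leaves add up to more than 30 N) (contact force between refill and magazine above 30 N).
It fails at once if the fingers push on the magazine with more than 20 N (contact force between the fingers and magazine above 20 N).
It fails at once if a bystander is moved by more than 20 mm (distance of any of dish, red_marker, blue_marker, tweezers, bottle from where it was at the start of the episode above 0.02 m).
It also fails if it takes over 72 s, if anything falls off the work surface, if the arm or the gripper's body presses on something with over 40 N, if the wrist force passes 120 N, or if a joint passes its speed limit or range.

## Working session

There is one attempt and no reset: what is moved stays moved. The work goes in short steps, each a Python script; the robot and the scene stay as the last script left them, time stands still between calls to the robot, and variables do not carry over. Pictures are saved under pics/ and viewed, and the job is handed in when it is done.

```bash
mkdir -p pics
cat > h.py <<'E'
import numpy as np, cv2
from scipy.spatial.transform import Rotation as R
from station import ctrl
def save(f,n): cv2.imwrite('pics/'+n,f['img'])
def pose(f):
    a=np.array(f['attitude'],float)
    if a.shape==(3,3): M=a
    elif a.size==4: M=R.from_quat(a).as_matrix()
    else: M=R.from_euler('xyz',a).as_matrix()
    return M,np.array(f['xyz'],float)
def rays(f,uv):
    K=np.array([[f['fx'],0,f['cx']],[0,f['fy'],f['cy']],[0,0,1]])
    p=cv2.undistortPoints(np.array(uv,float).reshape(-1,1,2),K,np.array(f['dist_coeffs'],float)).reshape(-1,2)
    M,t=pose(f)
    d=np.c_[p[:,0],-p[:,1],-np.ones(len(p))]@M.T
    return t,d
def onplane(f,uv,z):
    t,d=rays(f,uv); s=(z-t[2])/d[:,2]
    return t+d*s[:,None]
def bydepth(f,uv):
    t,d=rays(f,uv); uv=np.array(uv).reshape(-1,2).astype(int)
    return t+d*f['z_map'][uv[:,1],uv[:,0]][:,None]
E
python3 - <<'E'
from h import *
for n in ('top','side'):
    f=ctrl.grab_frame(n); save(f,n+'0.png'); import pickle; pickle.dump(f,open(n+'0.pkl','wb'))
    print(n,f['xyz'],f['attitude'],f['fx'],f['fy'],f['cx'],f['cy'],f['dist_coeffs'],(f['z_map']>0).mean())
print(ctrl.get_clock(),ctrl.get_position(),ctrl.get_tool_rot(),ctrl.tcp_to_grasp,ctrl.get_gripper_width(),ctrl.get_contact_force())
E
```

```text
top [-0.53591011 -0.18788796  1.4620424 ] [ 0.67830367 -0.00784195 -1.31807632] 505.00470777234364 505.00470777234364 318.881542382504 203.7939774583095 [0.01881697 0.         0.         0.         0.        ] 0.99596875
side [-0.02965121  1.08732733  0.72333763] [ 1.0652637   0.01995364 -2.6234594 ] 382.67658164047754 382.67658164047754 324.34315936314016 198.86867841048712 [-0.04346916  0.          0.          0.          0.        ] 0.99596484375
0.1 [0.1614422  0.57725327 0.22190529] [ 3.04156484  1.56917675 -1.94359278] 0.0187 1.0007348364409938 [-1.03483897  0.74921475 -1.10637654]
```

View pics/top0.png

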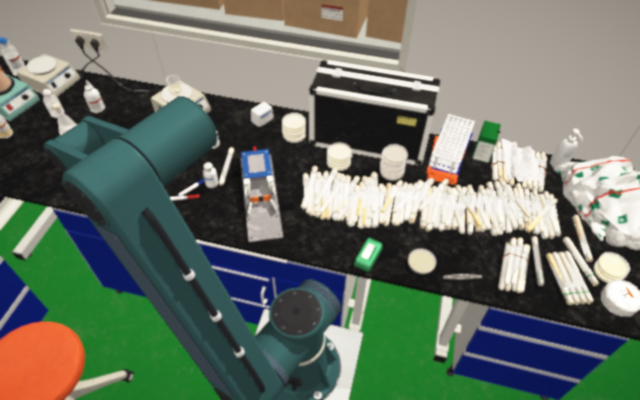

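View pics/side0.png

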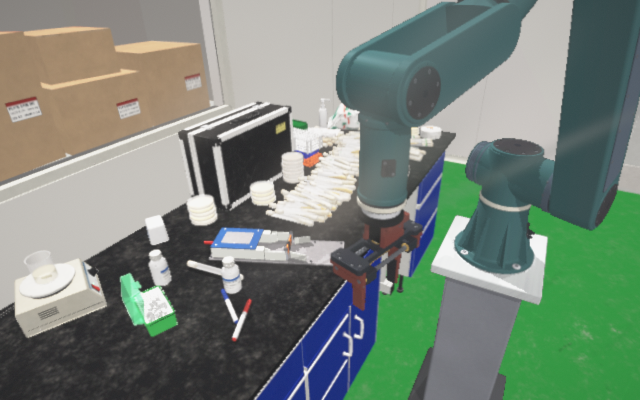

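The top view shows the magazine at (262,195), with the blue cover at (257,163) and the gate at (261,199). A green and white block is at (369,253). The side view shows the magazine at (265,245) and a different, open green box at (150,305). I'll zoom in on both.

Run:
```python
import cv2
t=cv2.imread('pics/top0.png'); s=cv2.imread('pics/side0.png')
cv2.imwrite('pics/top0a.png',cv2.resize(t[135:285,160:360],None,fx=4,fy=4,interpolation=cv2.INTER_CUBIC))
cv2.imwrite('pics/top0b.png',cv2.resize(t[220:300,340:500],None,fx=5,fy=5,interpolation=cv2.INTER_CUBIC))
cv2.imwrite('pics/side0a.png',cv2.resize(s[200:350,180:380],None,fx=4,fy=4,interpolation=cv2.INTER_CUBIC))
```

```text
(no output)
```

View pics/top0a.png

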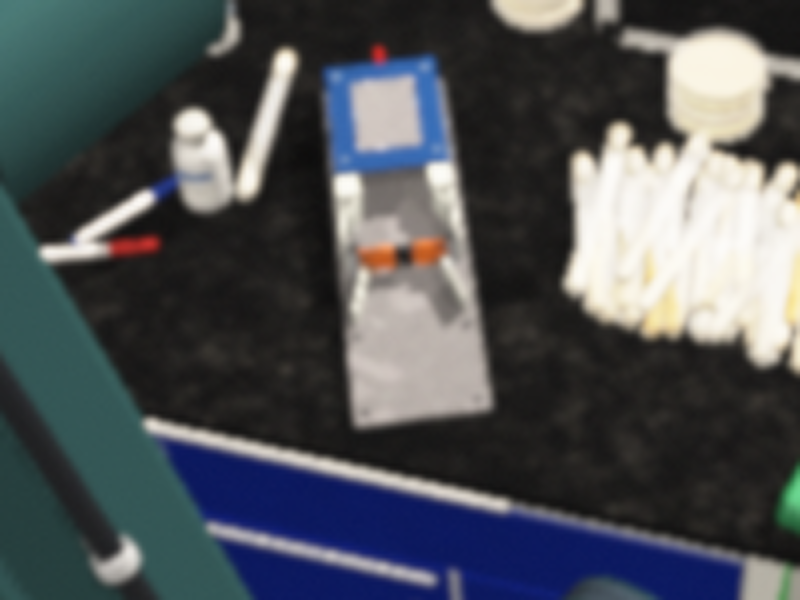

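View pics/top0b.png

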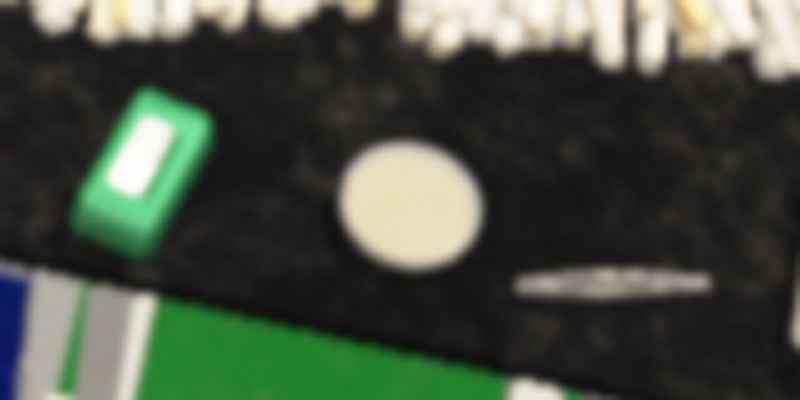

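View pics/side0a.png

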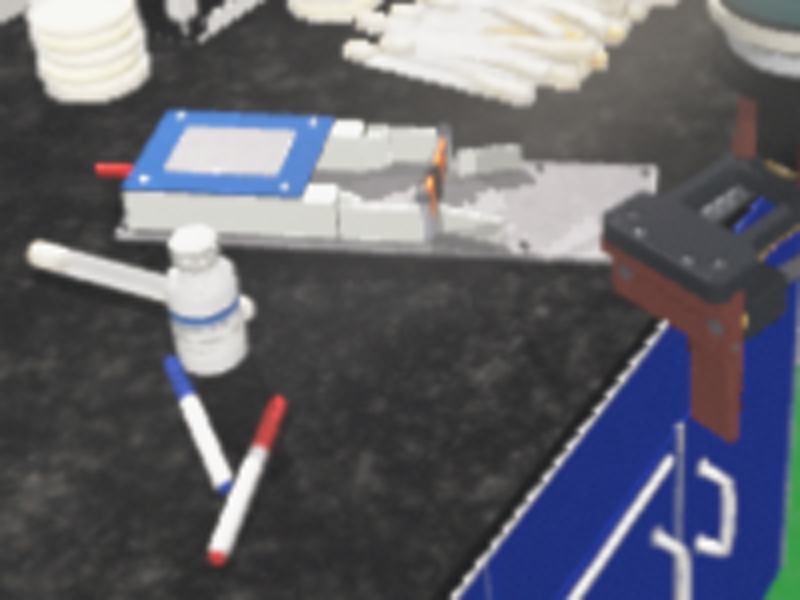

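Run:
```python
from h import *
import pickle
def comp(m,seed):
    n,l,st,c=cv2.connectedComponentsWithStats(m.astype(np.uint8)); 
    return l==l[seed[1],seed[0]]
for n,seedb,seedg in (('top',(246,165),(368,240)),('side',(218,246),None)):
    f=pickle.load(open(n+'0.pkl','rb')); hsv=cv2.cvtColor(f['img'],cv2.COLOR_BGR2HSV); H,S,V=[hsv[...,i].astype(int) for i in range(3)]
    m=(H>95)&(H<120)&(S>120)&(V>110)
    print(n,hsv[seedb[1],seedb[0]])
    if n=='top': print('plate px',hsv[230,265], hsv[260,300])
    c=comp(m,seedb); ys,xs=np.nonzero(c)
    # hull in image ; then on plane
    P=onplane(f,np.c_[xs,ys],0.046)[:,:2]
    r=cv2.minAreaRect((P*1000).astype(np.float32)); print('cover',len(xs),r,(xs.min(),xs.max(),ys.min(),ys.max()))
    print(np.round(cv2.boxPoints(r),1).tolist())
    z=bydepth(f,np.c_[xs,ys])[:,2]; print('depth z',np.median(z))
    # orange
    o=(H<14)&(S>150)&(V>120); w=np.zeros_like(o); 
    if n=='top': w[185:210,240:285]=1
    else: w[225:260,270:300]=1
    ys,xs=np.nonzero(o&w.astype(bool)); Q=bydepth(f,np.c_[xs,ys]); print('orange',Q.mean(0),len(xs), Q.min(0),Q.max(0))
    if seedg:
        g=(H>55)&(H<90)&(S>80)&(V>60); print(hsv[seedg[1],seedg[0]], hsv[290,400])
        w=np.zeros_like(g); w[232:275,350:388]=1; g=g&w
        ys,xs=np.nonzero(g); Q=bydepth(f,np.c_[xs,ys])
        print('green',len(xs),xs.min(),xs.max(),ys.min(),ys.max(),'z',np.percentile(Q[:,2],[2,50,98]))
        top=Q[Q[:,2]>0.026]; r=cv2.minAreaRect((top[:,:2]*1000).astype(np.float32)); print('top face',r)
        r=cv2.minAreaRect((Q[(Q[:,2]>-.01),:2]*1000).astype(np.float32)); print('all',r)
```

```text
top [108 168 176]
plate px [ 12  20 189] [ 0  0 20]
cover 379 ((704.3916625976562, 370.63690185546875), (141.7974853515625, 106.6406478881836), 24.465444564819336) (np.int64(241), np.int64(270), np.int64(149), np.int64(177))
[[617.7999877929688, 389.79998779296875], [661.9000244140625, 292.70001220703125], [791.0, 351.5], [746.7999877929688, 448.5]]
depth z 0.047428804170930094
orange [0.55845697 0.30438587 0.02529895] 64 [0.54106622 0.27261363 0.0078878 ] [0.57359857 0.33707734 0.03898663]
[ 70 139 195] [ 63 188 129]
green 477 354 382 237 271 z [-0.0025359   0.02784     0.03684325]
top face ((-27.439697265625, -136.22210693359375), (1019.36572265625, 75.76024627685547), 1.551467776298523)
all ((-12.090576171875, -134.44491577148438), (1049.6734619140625, 84.6041030883789), 1.2173811197280884)
side [107 150 222]
cover 448 ((707.329345703125, 372.35455322265625), (139.8153076171875, 106.60197448730469), 24.62436294555664) (np.int64(210), np.int64(262), np.int64(228), np.int64(248))
[[621.5999755859375, 391.70001220703125], [666.0, 294.79998779296875], [793.0999755859375, 353.0], [748.
[... 285 characters left out ...]
    p=cv2.undistortPoints(np.array(uv,float).reshape(-1,1,2),K,np.array(f['dist_coeffs'],float)).reshape(-1,2)
      ~~~~~~~~~~~~~~~~~~~^^^^^^^^^^^^^^^^^^^^^^^^^^^^^^^^^^^^^^^^^^^^^^^^^^^^^^^^^^^^^^^^^^^^^^^
cv2.error: OpenCV(4.12.0) /io/opencv/modules/calib3d/src/undistort.dispatch.cpp:347: error: (-215:Assertion failed) CV_IS_MAT(_src) && CV_IS_MAT(_dst) && (_src->rows == 1 || _src->cols == 1) && (_dst->rows == 1 || _dst->cols == 1) && _src->cols + _src->rows - 1 == _dst->rows + _dst->cols - 1 && (CV_MAT_TYPE(_src->type) == CV_32FC2 || CV_MAT_TYPE(_src->type) == CV_64FC2) && (CV_MAT_TYPE(_dst->type) == CV_32FC2 || CV_MAT_TYPE(_dst->type) == CV_64FC2) in function 'cvUndistortPointsInternal'
```

Run:
```python
from h import *
import pickle
f=pickle.load(open('top0.pkl','rb')); s=pickle.load(open('side0.pkl','rb'))
hsv=cv2.cvtColor(f['img'],cv2.COLOR_BGR2HSV); H,S,V=[hsv[...,i].astype(int) for i in range(3)]
g=(H>55)&(H<90)&(S>60)&(V>60); w=np.zeros_like(g); w[232:275,350:388]=1; g&=w
n,l,st,c=cv2.connectedComponentsWithStats(g.astype(np.uint8)); print(st.tolist())
k=1+np.argmax(st[1:,4]); g=l==k
cnt,_=cv2.findContours(g.astype(np.uint8),cv2.RETR_EXTERNAL,cv2.CHAIN_APPROX_NONE); fill=np.zeros(g.shape,np.uint8); cv2.drawContours(fill,cnt,-1,1,-1)
ys,xs=np.nonzero(fill); Q=bydepth(f,np.c_[xs,ys]); print(np.percentile(Q[:,2],[2,20,50,80,98]))
t=Q[(Q[:,2]>0.0275)&(Q[:,2]<.036)]; r=cv2.minAreaRect((t[:,:2]*1000).astype(np.float32)); print('top',len(t),r, t.mean(0))
# white label
wl=(fill==1)&(S<60); ys,xs=np.nonzero(wl); P=onplane(f,np.c_[xs,ys],.03); print('label',len(xs),P.mean(0),cv2.minAreaRect((P[:,:2]*1000).astype(np.float32)))
# plate
m=(S<60)&(V>120); w=np.zeros_like(m); w[212:246,245:288]=1; m&=w
cv2.imwrite('pics/pm.png',cv2.resize(np.where((m)[...,None],f['img'],0)[135:285,160:360],None,fx=4,fy=4))
ys,xs=np.nonzero(m); P=onplane(f,np.c_[xs,ys],.006); th=np.radians(24.5); e=np.array([np.cos(th),np.sin(th)]); nn=np.array([-e[1],e[0]]); O=np.array([.560,.3051])
q=(P[:,:2]-O)@np.c_[e,nn]; print('plate x min',q[:,0].min(),'y',q[:,1].min(),q[:,1].max())
for a in np.arange(-.17,-.05,.02):
    k=(q[:,0]>a)&(q[:,0]<a+.02); print(round(a,2),q[k,1].min().round(4),q[k,1].max().round(4))
for nm,uv,z,ff in (('bottle side',(230,292),0,s),('bottle top cap',(208,163),.1,f),('bottle cap side',(228.5,260),.1,s),('red a',(235,338),.006,s),('blue tip',(222,292),.006,s),('dish',(422,261),.015,f),('rod',(255,147),.02,f),('sticks',(303,196),.02,f),('white marker',(191,264),.01,s)):
    p=onplane(ff,[uv],z)[0]; print(nm,p.round(3),((p[:2]-O)@np.c_[e,nn]).round(3))
```

```text
[[0, 0, 640, 400, 255510], [354, 237, 29, 35, 490]]
[-0.00211631  0.01459854  0.02914428  0.03272024  0.03759958]
top 339 ((424.5662536621094, -122.86323547363281), (55.97920227050781, 109.78948974609375), 75.13041687011719) [ 0.42332534 -0.12312739  0.03118037]
label 131 [ 0.42858739 -0.12098691  0.03      ] ((429.0537414550781, -121.09917449951172), (27.476511001586914, 65.30033874511719), 78.64859771728516)
plate x min -0.17289411381319397 y -0.059263471700735565 0.06218868786762276
-0.17 -0.0585 0.0622
-0.15 -0.0578 0.0614
-0.13 -0.0584 0.0619
-0.11 -0.0588 0.0615
-0.09 -0.0581 0.0596
-0.07 -0.0593 0.0581
bottle side [0.598 0.537 0.   ] [0.131 0.195]
bottle top cap [0.612 0.52  0.1  ] [0.137 0.174]
bottle cap side [0.598 0.522 0.1  ] [0.125 0.181]
red a [0.476 0.656 0.006] [0.069 0.354]
blue tip [0.613 0.552 0.006] [0.15  0.203]
dish [ 0.445 -0.306  0.015] [-0.358 -0.508]
rod [0.811 0.414 0.02 ] [ 0.273 -0.005]
sticks [0.613 0.158 0.02 ] [-0.013 -0.156]
white marker [0.776 0.509 0.01 ] [0.281 0.096]
```

View pics/pm.png

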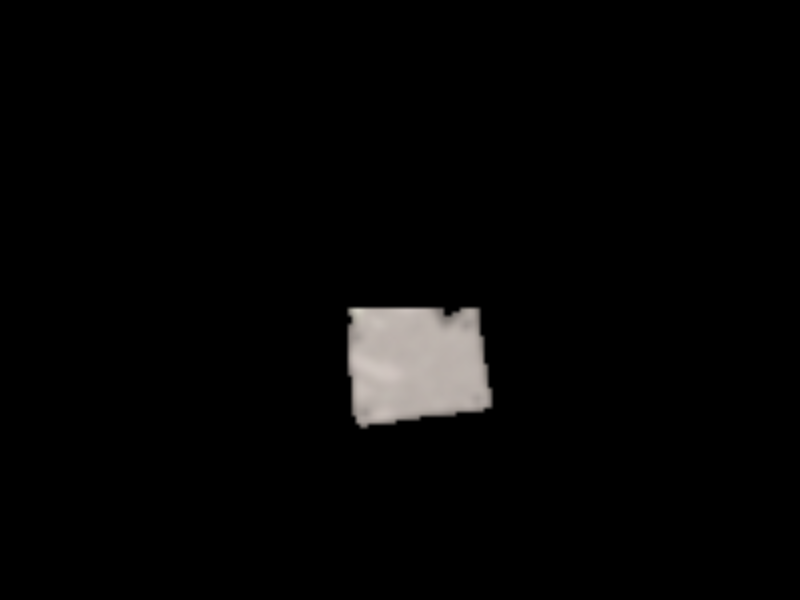

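```bash
cat >> h.py <<'E'
import warnings; warnings.filterwarnings('ignore')
MY=np.radians(24.4); O=np.array([.5599,.3060]); E=np.array([np.cos(MY),np.sin(MY)]); N=np.array([-E[1],E[0]])
def mag(x,y=0): return O+x*E+y*N
def tomag(p): return np.array([E,N])@(np.asarray(p)[:2]-O)
def down(jaw):
    z=np.array([np.cos(jaw),np.sin(jaw),0]); x=np.array([0,0,-1.]); return R.from_matrix(np.c_[x,np.cross(z,x),z]).as_euler('xyz')
def st(): print('t',round(ctrl.get_clock(),2),'p',np.round(ctrl.get_position(),4),'mag',tomag(ctrl.get_position()).round(4),'F',np.round(ctrl.get_contact_force(),2),'w',round(ctrl.get_gripper_width(),3))
E
python3 - <<'E'
from h import *
M=R.from_euler('xyz',ctrl.get_tool_rot()).as_matrix(); print(M.round(2), ctrl.get_joint_pos())
for a in (77,-103): print(a,[np.round(ctrl.ik([.4275,-.1215,z],down(np.radians(a))),2) for z in (.15,.003)])
for a in (114.4,-65.6): print(a,[np.round(ctrl.ik([*mag(x),z],down(np.radians(a))),2) for x,z in ((-.105,.12),(-.105,.01),(-.19,.012),(.065,.012))])
E
```

```text
[[-0.   -0.96  0.27]
 [-0.    0.27  0.96]
 [-1.    0.   -0.  ]] [ 1.18290426e+00  3.59441379e-01  1.51128046e+00 -2.55771766e-05
  1.27249021e+00 -1.15115890e-01]
77 [array([-0.43,  0.23,  1.92,  0.  ,  0.99, -1.78]), array([-0.43,  0.49,  2.05,  0.  ,  0.6 , -1.78])]
-103 [array([-0.43,  0.23,  1.92, -0.  ,  0.99,  1.37]), array([-0.43,  0.49,  2.05, -0.  ,  0.6 ,  1.37])]
114.4 [array([ 0.39,  0.38,  1.77, -0.  ,  0.99, -1.61]), array([ 0.39,  0.55,  1.85, -0.  ,  0.74, -1.61]), array([ 0.38,  0.47,  2.04, -0.  ,  0.63, -1.62]), array([ 0.4 ,  0.72,  1.44, -0.  ,  0.98, -1.6 ])]
-65.6 [array([ 0.39,  0.38,  1.77, -0.  ,  0.99,  1.53]), array([ 0.39,  0.55,  1.85, -0.  ,  0.74,  1.53]), array([ 0.38,  0.47,  2.04, -0.  ,  0.63,  1.52]), array([ 0.4 ,  0.72,  1.44, -0.  ,  0.98,  1.54])]
```

Run:
```python
from h import *
ctrl.reach([.4275,-.1215,.2],down(np.radians(77))); st()
for n in ('top','side'):
    f=ctrl.grab_frame(n); save(f,n+'1.png')
    hsv=cv2.cvtColor(f['img'],cv2.COLOR_BGR2HSV); 
    import pickle; pickle.dump(f,open(n+'1.pkl','wb'))
```

```text
t 2.74 p [ 0.4278 -0.121   0.2   ] mag [-0.2967 -0.3343] F [-0.81  0.22  0.4 ] w 0.997
```

View pics/side1.png

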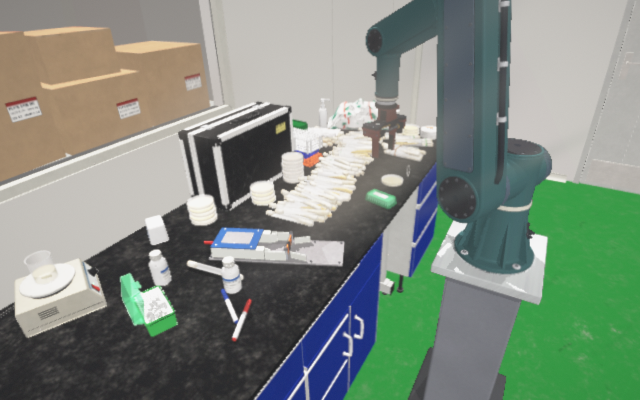

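View pics/top1.png

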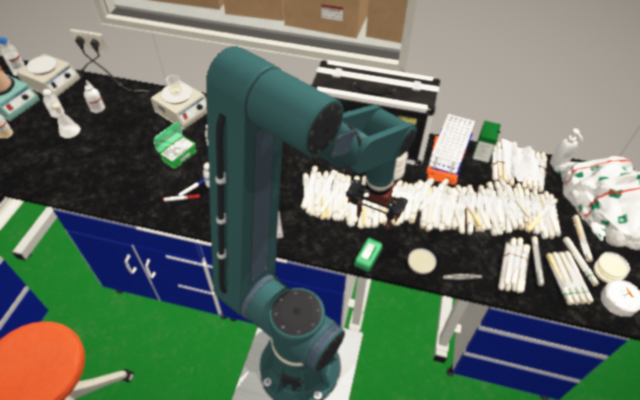

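Both views now show the refill clear of the arm, at (381,199) in side and (369,253) in top. I'll measure it from both views.

Run:
```python
from h import *
import pickle
for n,box in (('top',(350,232,388,275)),('side',(362,185,402,212))):
    f=pickle.load(open(n+'1.pkl','rb'))
    hsv=cv2.cvtColor(f['img'],cv2.COLOR_BGR2HSV); H,S,V=[hsv[...,i].astype(int) for i in range(3)]
    g=(H>55)&(H<90)&(S>50)&(V>60); w=np.zeros_like(g); w[box[1]:box[3],box[0]:box[2]]=1; g&=w
    cc,l,s,_=cv2.connectedComponentsWithStats(g.astype(np.uint8)); k=1+np.argmax(s[1:,4]); g=(l==k).astype(np.uint8)
    cnt,_=cv2.findContours(g,cv2.RETR_EXTERNAL,cv2.CHAIN_APPROX_NONE); fill=0*g; cv2.drawContours(fill,cnt,-1,1,-1)
    ys,xs=np.nonzero(fill); Q=bydepth(f,np.c_[xs,ys]); k=(Q[:,2]>0.025)&(Q[:,2]<.04); t=Q[k]
    print(n,len(xs),'top',k.sum(),t.mean(0).round(4)); r=cv2.minAreaRect((t[:,:2]*1000).astype(np.float32)); print(r)
    P=onplane(f,np.c_[xs,ys][k],.03); print(' pl',P.mean(0).round(4))
    d=P[:,:2]-P[:,:2].mean(0); ev,v=np.linalg.eigh(d.T@d); print(' pca deg',np.degrees(np.arctan2(v[1,1],v[0,1])),np.sqrt(ev*12/len(d)))
    cr=f['img'][box[1]-8:box[3]+8,box[0]-12:box[2]+12]; cv2.imwrite('pics/'+n+'1c.png',cv2.resize(cr,None,fx=8,fy=8,interpolation=cv2.INTER_CUBIC))
```

```text
top 628 top 419 [ 0.4239 -0.1229  0.0312]
((425.2327880859375, -122.95513916015625), (56.46128845214844, 109.78701782226562), 76.50430297851562)
 pl [ 0.4247 -0.1229  0.03  ]
 pca deg 165.7657067911246 [0.05492347 0.1085826 ]
side 399 top 230 [ 0.4244 -0.1141  0.0316]
((427.1036071777344, -118.56466674804688), (60.6895751953125, 103.5983657836914), 79.63764953613281)
 pl [ 0.4255 -0.1169  0.03  ]
 pca deg 162.684486560569 [0.06356274 0.10726155]
```

View pics/side1c.png

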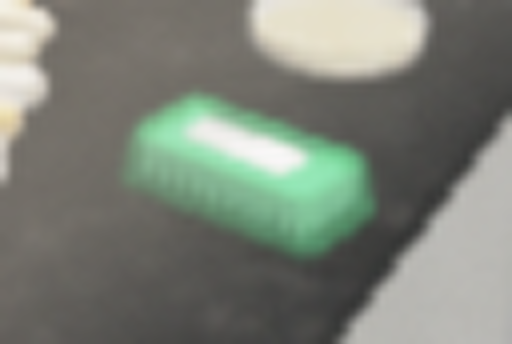

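Run:
```python
from h import *
a=down(np.radians(76)); p=[.427,-.1205]
ctrl.servo_line([*p,.06],a,0.15)
print(ctrl.servo_line([*p,.002],None,0.04,force_limit=6)); st()
ctrl.grip(0.0); st()
for n in ('top','side'):
    f=ctrl.grab_frame(n); save(f,n+'2.png')
    cv2.imwrite('pics/'+n+'2c.png',cv2.resize(f['img'][180:290,310:430] if n=='top' else f['img'][120:230,320:440],None,fx=5,fy=5,interpolation=cv2.INTER_CUBIC))
```

```text
False
t 5.53 p [ 0.4271 -0.1206  0.0022] mag [-0.2971 -0.3336] F [ 0.24 -0.31 -0.24] w 0.999
t 6.09 p [ 0.427  -0.1206  0.002 ] mag [-0.2972 -0.3336] F [-0.68  0.77  1.92] w 0.666
```

View pics/side2c.png

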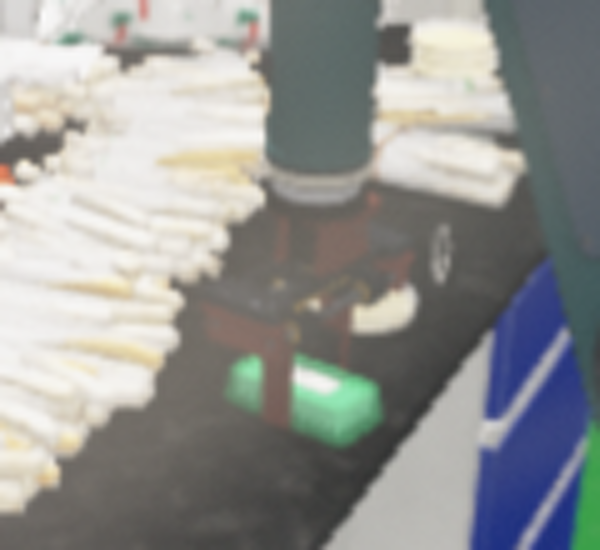

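View pics/top2c.png

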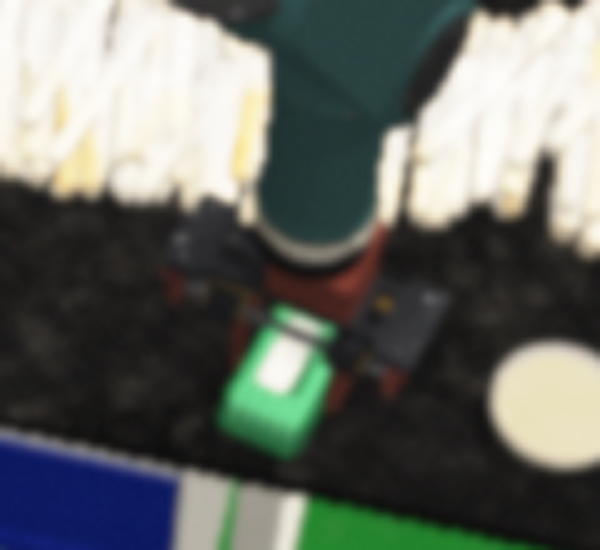

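The side view shows the refill held at mid-length by a finger at (373,199). The measured width of 58.6 mm fits. Next I lift it, carry it across and place it.

Run:
```python
from h import *
ctrl.servo_line([.427,-.1206,.13],None,0.12); st()
b=down(MY+np.pi/2); p=mag(-.107)
ctrl.reach([*p,.12],b); st()
for n in ('top','side'):
    f=ctrl.grab_frame(n); save(f,n+'3.png')
    cv2.imwrite('pics/'+n+'3c.png',cv2.resize(f['img'][130:270,200:360] if n=='top' else f['img'][170:310,210:370],None,fx=4,fy=4,interpolation=cv2.INTER_CUBIC))
```

```text
t 7.41 p [ 0.4265 -0.1203  0.1294] mag [-0.2976 -0.3331] F [ 0.26 -0.46 -1.34] w 0.665
t 8.84 p [0.4626 0.2609 0.1198] mag [-0.1072 -0.0009] F [ 0.57  0.34 -2.04] w 0.669
```

View pics/side3c.png

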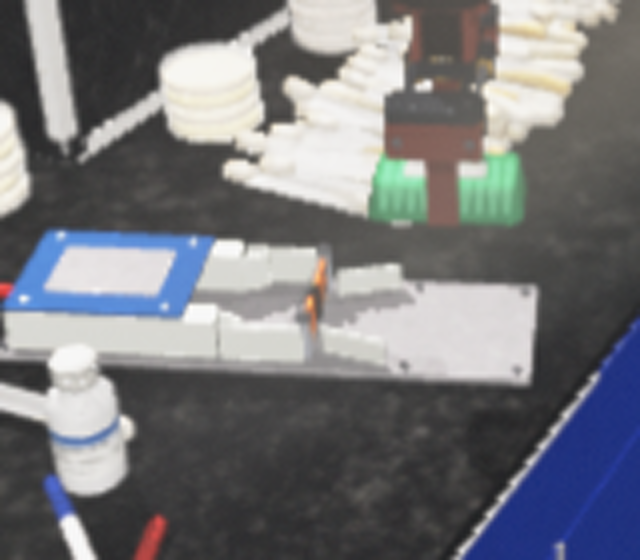

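View pics/top3c.png

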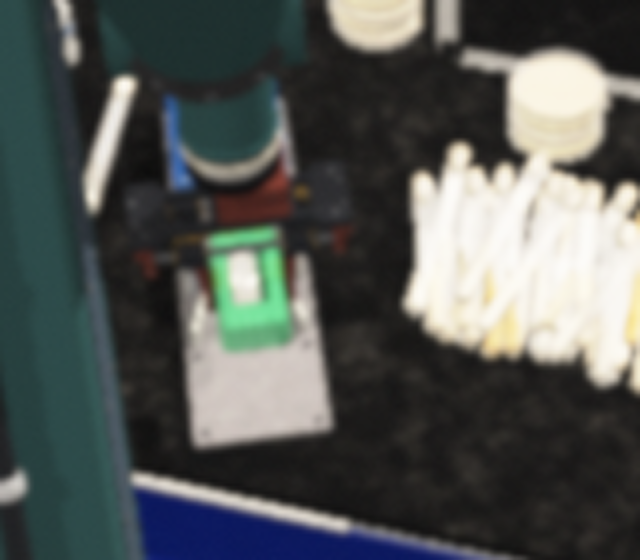

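The refill is level and lined up with the plate: in the side view its left end is at about (302,215) and its right end at (341,215). Lowering it now.

Run:
```python
from h import *
p=mag(-.107)
ctrl.servo_line([*p,.03],None,0.1)
print(ctrl.servo_line([*p,.0078],None,0.03,force_limit=4)); st()
ctrl.grip(1.0); st()
ctrl.servo_line([*p,.07],None,0.1); ctrl.hold(0.2)
ctrl.servo_line([*mag(-.215),.09],None,0.15); st()
for n in ('top','side'):
    f=ctrl.grab_frame(n); save(f,n+'4.png')
    import pickle; pickle.dump(f,open(n+'4.pkl','wb'))
    cv2.imwrite('pics/'+n+'4c.png',cv2.resize(f['img'][130:270,200:360] if n=='top' else f['img'][170:310,210:370],None,fx=4,fy=4,interpolation=cv2.INTER_CUBIC))
```

```text
True
t 10.7 p [0.4621 0.2616 0.0081] mag [-0.1074  0.    ] F [0.1  1.05 4.69] w 0.669
t 11.34 p [0.4615 0.2614 0.0077] mag [-0.108  0.   ] F [-0.19 -0.9   0.37] w 1.001
t 13.2 p [0.3655 0.2177 0.0902] mag [-2.135e-01 -1.000e-04] F [0.36 0.51 0.11] w 1.003
```

View pics/side4c.png

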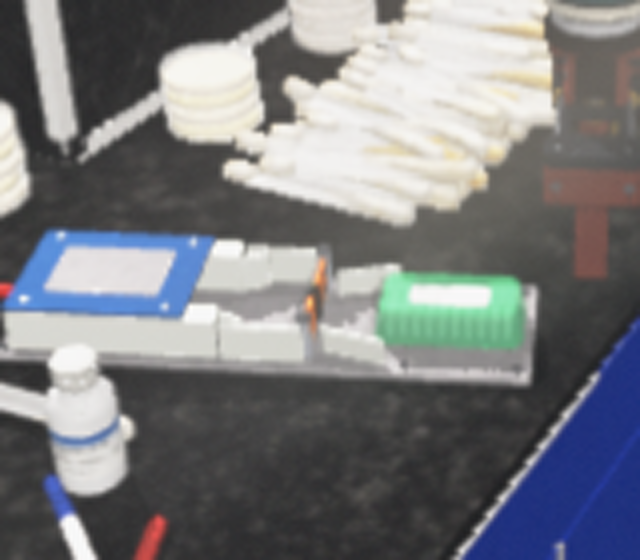

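View pics/top4c.png

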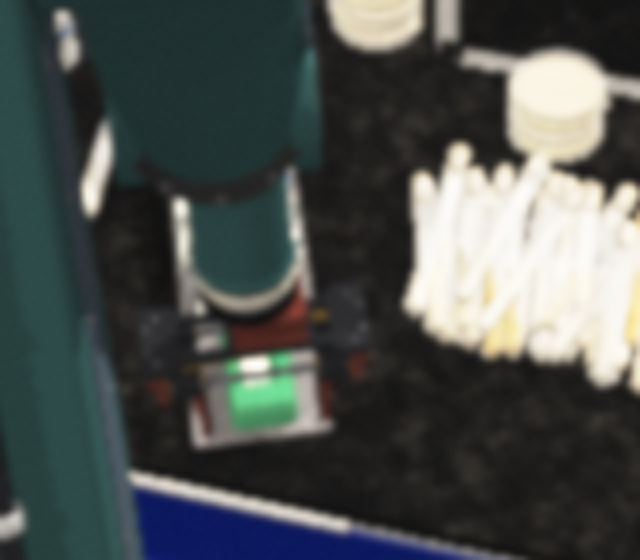

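The refill lies flat and lengthwise on the bed, from about (304,250) to (341,250) in the side view, and the gate is shut. Now I close the fingers, go down behind it and push.

Run:
```python
from h import *
ctrl.grip(0.0)
ctrl.servo_line([*mag(-.205),.05],None,0.15)
print(ctrl.servo_line([*mag(-.205),.0098],None,0.06,force_limit=6)); st()
ctrl.hold(.1)
F0=np.array(ctrl.get_contact_force()); print(F0.round(2))
for x in (-.17,-.15,-.13,-.11,-.10,-.09,-.08,-.07):
    h=ctrl.servo_line([*mag(x),.0098],None,0.04,force_limit=10)
    F=np.array(ctrl.get_contact_force())-F0; p=ctrl.get_position()
    print(h,x,tomag(p).round(4),round(p[2],4),'push',round(-F[:2]@E,2),'lat',round(F[:2]@N,2),'z',round(F[2],2))
    if h: break
print(ctrl.get_clock())
f=ctrl.grab_frame('side'); save(f,'side5.png')
cv2.imwrite('pics/side5c.png',cv2.resize(f['img'][170:310,210:370],None,fx=4,fy=4,interpolation=cv2.INTER_CUBIC))
```

```text
False
t 15.88 p [0.3733 0.2214 0.0098] mag [-0.2049  0.    ] F [-0.28  0.42  0.21] w 0.006
[0.04 0.77 0.36]
False -0.17 [-0.1704  0.    ] 0.0097 push 0.28 lat -0.44 z -0.25
False -0.15 [-0.1501  0.    ] 0.0097 push 0.83 lat -0.28 z -0.17
False -0.13 [-0.1301  0.    ] 0.0098 push 2.05 lat -0.65 z 0.71
True -0.11 [-0.116   0.0003] 0.0094 push 2.64 lat 0.3 z 2.06
18.7583
```

View pics/side5c.png

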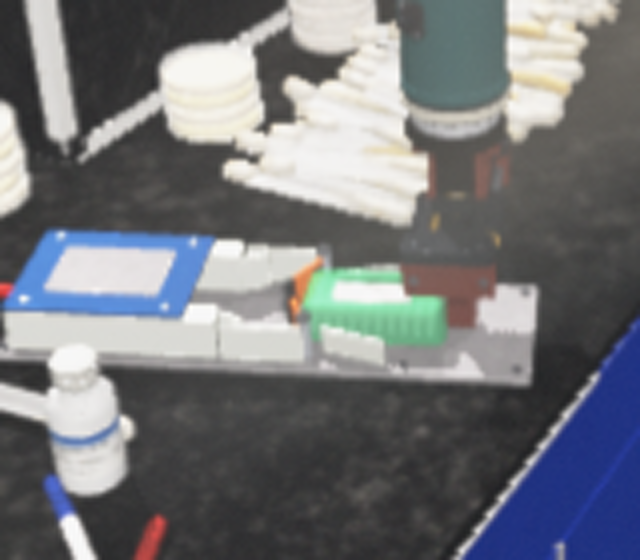

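The refill's nose is between the opening leaves at about (286,245), so that force peak was the gate. I'll carry on with a slightly higher limit.

```bash
cat > push.py <<'E'
from h import *
import sys
F0=np.array([.04,.77,.36])
def push(xs,lim,v=0.03,z=.0098,stop=None):
    for x in xs:
        h=ctrl.servo_line([*mag(x),z],None,v,force_limit=lim)
        F=np.array(ctrl.get_contact_force())-F0; p=ctrl.get_position(); f=-F[:2]@E
        print(h,round(x,4),tomag(p).round(4),round(p[2],4),'push',round(f,2),'lat',round(F[:2]@N,2),'z',round(F[2],2))
        if h or (stop and f>stop): break
    print(ctrl.get_clock())
E
python3 - <<'E'
from push import *
push([-.112,-.108,-.104,-.10,-.095,-.09,-.085,-.08],11,.025)
f=ctrl.grab_frame('side'); save(f,'side6.png')
cv2.imwrite('pics/side6c.png',cv2.resize(f['img'][170:310,210:370],None,fx=4,fy=4,interpolation=cv2.INTER_CUBIC))
E
```

```text
False -0.112 [-1.138e-01  1.000e-04] 0.0093 push 5.64 lat -0.87 z 1.26
False -0.108 [-1.093e-01  1.000e-04] 0.0093 push 5.95 lat -0.32 z -0.22
False -0.104 [-0.104 -0.   ] 0.0097 push 4.15 lat -0.81 z -1.11
False -0.1 [-0.0992 -0.0001] 0.0099 push 3.28 lat -0.13 z -1.12
False -0.095 [-0.0939 -0.    ] 0.01 push 1.2 lat -0.43 z -1.17
False -0.09 [-0.0897  0.    ] 0.0098 push 2.72 lat 0.08 z -0.67
False -0.085 [-0.0838 -0.0001] 0.01 push 2.02 lat -1.82 z -1.04
False -0.08 [-0.0788 -0.0001] 0.0101 push 0.19 lat -1.58 z -0.41
21.5083
```

View pics/side6c.png

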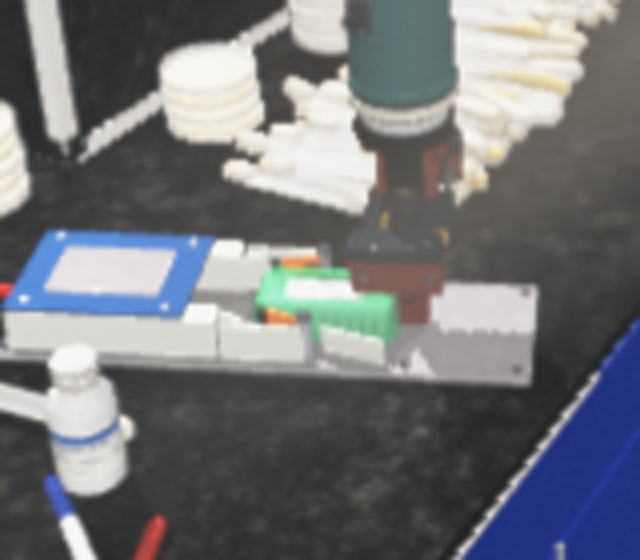

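Both leaves are open along the refill's sides, at about (285,234) and (280,249) in the side view. Continuing.

Run:
```python
from push import *
push([-.06,-.04,-.02,0,.01,.02,.03],9,.03)
f=ctrl.grab_frame('side'); save(f,'side7.png')
cv2.imwrite('pics/side7c.png',cv2.resize(f['img'][170:310,210:370],None,fx=4,fy=4,interpolation=cv2.INTER_CUBIC))
```

```text
False -0.06 [-0.0596 -0.    ] 0.0098 push 0.61 lat -0.39 z -0.43
False -0.04 [-0.0397 -0.    ] 0.0099 push -0.25 lat -1.03 z -0.78
False -0.02 [-0.0197 -0.    ] 0.0098 push 0.76 lat -0.36 z -0.22
False 0 [ 0.0003 -0.    ] 0.0099 push 1.04 lat -1.35 z -0.67
False 0.01 [ 0.0105 -0.    ] 0.0098 push 0.72 lat -0.53 z 0.16
False 0.02 [ 0.0208 -0.0001] 0.01 push 0.48 lat -1.81 z 0.7
False 0.03 [ 0.0306 -0.0002] 0.0098 push -0.87 lat -1.46 z -0.21
26.275
```

View pics/side7c.png

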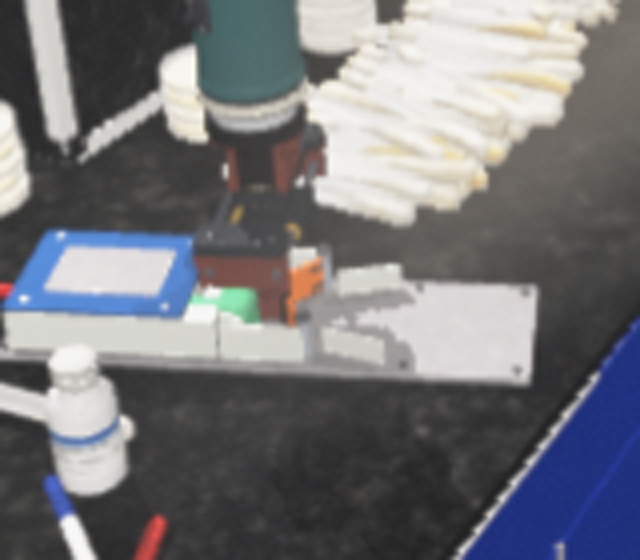

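```bash
cat >> push.py <<'E'
def meas(n=4):
    L=[];P=[]
    for _ in range(n):
        ctrl.hold(.04); F=np.array(ctrl.get_contact_force())-F0; L.append([-F[:2]@E,F[:2]@N,F[2]]); P.append(ctrl.get_position())
    return np.mean(L,0),np.mean(P,0)
def fine(xs,stop):
    for x in xs:
        h=ctrl.servo_line([*mag(x),.0098],None,.02,force_limit=8)
        f,p=meas(); print(h,round(x,4),tomag(p).round(5),'F',f.round(2))
        if h or f[0]>stop: break
    print(ctrl.get_clock())
E
python3 - <<'E'
from push import *
fine(np.arange(.032,.0601,.001),5.0)
E
```

```text
False 0.032 [0.03181 0.00053] F [ 0.45  1.64 -0.26]
False 0.033 [3.3e-02 9.0e-05] F [ 0.87  1.71 -0.1 ]
False 0.034 [ 3.401e-02 -3.000e-05] F [ 0.28  1.36 -0.73]
False 0.035 [0.03504 0.     ] F [ 0.62  1.57 -0.82]
False 0.036 [3.613e-02 4.000e-05] F [ 0.42  2.08 -0.58]
False 0.037 [ 0.03701 -0.00041] F [ 0.37 -0.69 -0.52]
False 0.038 [ 3.803e-02 -4.000e-05] F [ 0.36 -0.54 -0.54]
False 0.039 [3.904e-02 1.000e-05] F [ 0.16 -0.49 -0.33]
False 0.04 [4.007e-02 1.000e-05] F [ 0.4  -0.37 -0.35]
False 0.041 [4.106e-02 1.000e-05] F [ 0.1  -0.4  -0.79]
False 0.042 [ 4.206e-02 -1.000e-05] F [ 0.53 -0.95 -0.44]
False 0.043 [ 4.304e-02 -1.000e-05] F [ 0.03 -0.73 -0.62]
False 0.044 [0.04403 0.     ] F [ 0.9  -0.42 -0.49]
False 0.045 [4.505e-02 1.000e-05] F [-0.02 -0.21 -0.51]
False 0.046 [4.605e-02 2.000e-05] F [ 0.35 -0.64 -0.09]
False 0.047 [4.703e-02 1.000e-05] F [ 0.45 -0.32 -0.23]
False 0.048 [ 0.04805 -0.     ] F [ 0.38 -1.61 -0.6 ]
False 0.049 [0.04905 0.     ] F [ 0.68 -0.49 -0.63]
False 0.05 [ 0.05005 -0.     ] F [ 0.68 -0.89 -0.32]
False 0.051 [ 0.05105 -0.     ] F [ 0.27 -1.22 -0.43]
False 0.052 [ 5.206e-02 -1.000e-05] F [ 0.16 -0.18 -0.34]
False 0.053 [0.05304 0.     ] F [ 0.87 -0.36 -0.54]
False 0.054 [5.403e-02 1.000e-05] F [ 0.51 -0.8  -0.67]
False 0.055 [ 5.451e-02 -2.000e-05] F [ 2.52 -1.29  0.81]
False 0.056 [ 5.507e-02 -4.000e-05] F [ 5.42 -1.48  2.72]
36.7417
```

Force rises at TCP x ≈ 0.0545, which puts the refill's rear about 65 mm past the gate, inside the expected range. I'll press in by small steps, watching both force and travel.

Run:
```python
from push import *
x=.056
while x<.0645:
    x+=.0007
    h=ctrl.servo_line([*mag(x),.0098],None,.02,force_limit=4)
    f,p=meas(3); px=tomag(p)[0]; print(h,round(x,4),round(px,5),round(p[2],4),'F',f.round(2))
    if h or f[0]>9.0 or px>.0603: break
ctrl.hold(.3); f,p=meas(4); print('hold',tomag(p).round(5),f.round(2),ctrl.get_clock())
```

```text
False 0.0567 0.05571 0.0097 F [ 5.94 -1.21  2.9 ]
False 0.0574 0.05619 0.0097 F [ 5.85 -1.76  3.38]
False 0.0581 0.05662 0.0096 F [ 6.98 -1.74  3.73]
False 0.0588 0.05711 0.0096 F [ 7.14 -1.35  3.95]
False 0.0595 0.05755 0.0096 F [ 7.56 -1.06  4.82]
False 0.0602 0.05802 0.0096 F [ 7.8  -1.5   5.41]
False 0.0609 0.05846 0.0096 F [ 8.65 -1.56  5.55]
False 0.0616 0.05893 0.0096 F [ 9.32 -1.62  6.39]
hold [ 0.05892 -0.00011] [ 9.28 -1.88  6.29] 40.2083
```

Run:
```python
from push import *
for x in (.0623,.0630):
    h=ctrl.servo_line([*mag(x),.0098],None,.02,force_limit=4)
    f,p=meas(3); print(h,tomag(p).round(5),f.round(2))
ctrl.hold(.4); f,p=meas(4); print('hold',tomag(p).round(5),f.round(2),ctrl.get_clock())
f=ctrl.grab_frame('side'); save(f,'side8.png')
cv2.imwrite('pics/side8c.png',cv2.resize(f['img'][170:310,190:350],None,fx=4,fy=4,interpolation=cv2.INTER_CUBIC))
# draw back slowly while sprung refill follows, then 
ctrl.servo_line([*mag(.053),.0098],None,.02); print(meas(2))
ctrl.servo_line([*mag(.041),.0098],None,.03,force_limit=10); print(meas(2)); print(ctrl.get_clock())
f=ctrl.grab_frame('side'); save(f,'side9.png')
cv2.imwrite('pics/side9c.png',cv2.resize(f['img'][170:310,190:350],None,fx=4,fy=4,interpolation=cv2.INTER_CUBIC))
```

```text
False [ 0.05938 -0.00012] [10.37 -2.27  7.25]
False [ 0.05981 -0.00015] [10.45 -1.67  7.42]
hold [ 0.05985 -0.00014] [10.33 -1.81  7.29] 41.525
(array([ 0.84555017, -0.75951083,  0.71128043]), array([0.60895659, 0.32829595, 0.00993875]))
(array([ 0.23691917, -0.35375636, -0.21270897]), array([0.59738761, 0.32298001, 0.00991036]))
42.9417
```

View pics/side8c.png

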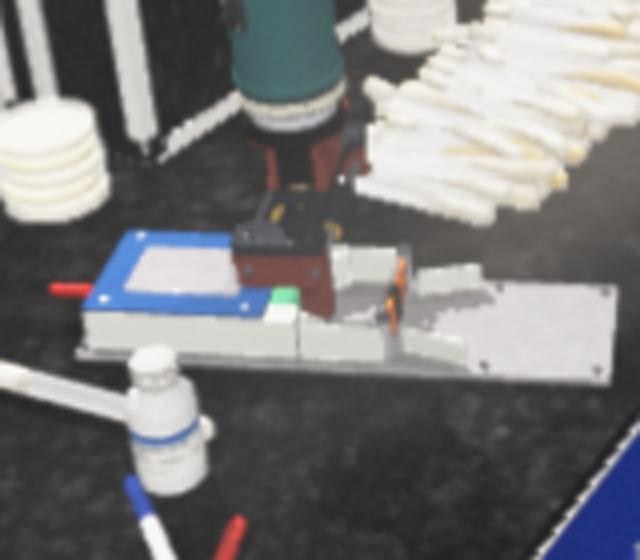

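View pics/side9c.png

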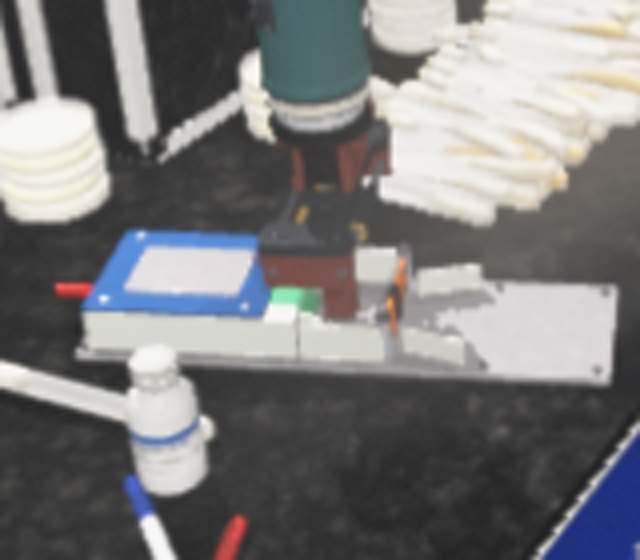

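The gate leaves are shut behind the fingers at about (289,242) in the side view. The refill sits behind the cover's edge, and the red rod has gone back in by 1–2 px. Now I lift straight up and check.

Run:
```python
from push import *
p=ctrl.get_position()
print(ctrl.servo_line([p[0],p[1],.09],None,.06,force_limit=8)); st()
ctrl.servo_line([p[0],p[1],.2],None,.15)
ctrl.reach([.40,-.02,.25],down(np.radians(76))); st()
import pickle
for n in ('top','side'):
    f=ctrl.grab_frame(n); save(f,n+'10.png'); pickle.dump(f,open(n+'10.pkl','wb'))
    cv2.imwrite('pics/'+n+'10c.png',cv2.resize(f['img'][130:260,160:320] if n=='top' else f['img'][210:350,180:340],None,fx=5 if n=='side' else 4.6,fy=4.2,interpolation=cv2.INTER_CUBIC))
```

```text
False
t 44.48 p [0.5972 0.3229 0.0895] mag [ 0.0409 -0.    ] F [-0.22 -0.2  -0.41] w 0.0
t 46.84 p [ 0.401  -0.0198  0.2501] mag [-0.2793 -0.231 ] F [ 0.89 -0.48 -0.56] w 0.006
```

View pics/side10c.png

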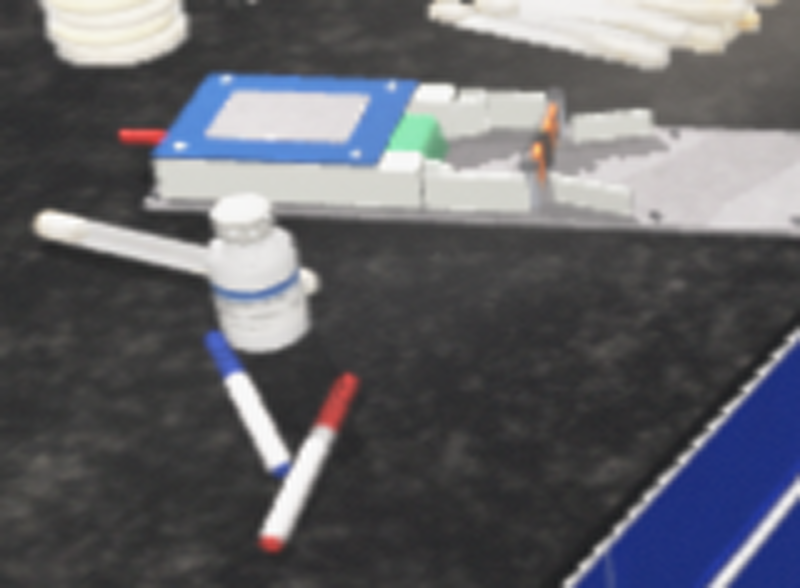

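View pics/top10c.png

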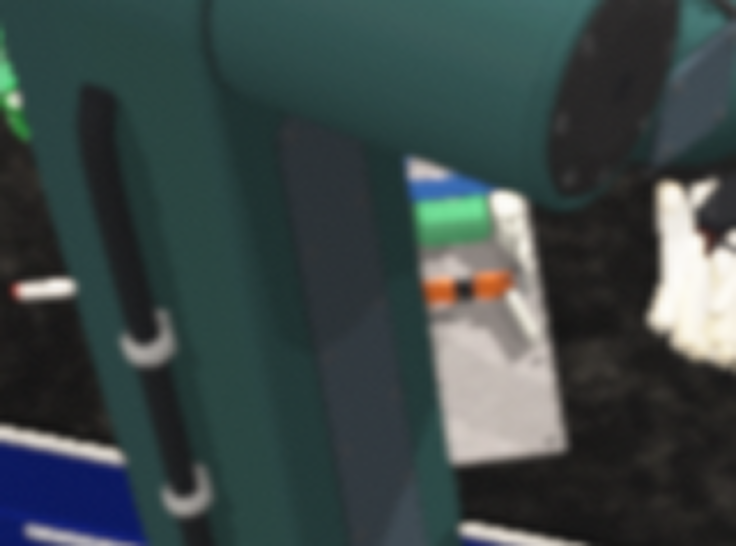

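In the side view both leaves are shut at about (289,243). The refill's rear shows just in front of the cover at (264,243), and the bottle and markers have not moved. In the top view the leaves form one straight line at (262,198). Handing in.

Run:
```python
from h import *
print(ctrl.hand_in(), ctrl.get_clock())
```

```text
the job is handed in; nothing more can be done
the job is handed in; nothing more can be done
```

I put the refill flat on the loading bed, let go of it, and pushed it with closed fingers through the gate and under the cover. I then backed off and handed the job in at about 47 s; no verdict is reported.

**Stop:** The refill met the stop with its rear about 65 mm past the gate. The push peaked at about 10.5 N and was held for about half a second. How far the stop went in is not reported:
- finger travel gives about 5.3 mm
- the force reading gives up to about 7 mm, because it includes friction

Both are near half-way and well short of 10.5 mm.

**Gate:** One push stopped itself at its 10 N limit as the nose entered the gate. I carried on and it went through smoothly at under 6 N.

**Last checks:** The final pictures show both leaves shut, the refill in the channel with its rear just in front of the cover, and the arm clear of everything. The bottle and markers look unmoved in the side view. I did not look at the dish and tweezers again in the last pictures, but nothing touched them that I noticed.

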